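Index the probe carousel to the next hole

TASK

The thermometer-probe carousel on the bench is locked in one of its holes by a red spring plunger. Press the plunger in to free the carousel, push it round clockwise (seen from above) to the very next hole, and leave the plunger sprung fully up again so that the carousel is locked there. The steel sleeves must stay in their sockets on the carousel, and the hand-held meter and the cardboard box stay where they are.

Things in the scene. Friction and masses are not known exactly. Their poses are not given: they have to be found in the camera images.
- axis (a point): The carousel's vertical turning axis at the top face of its fixed aluminium base (a disc 270 mm across, 50 mm high, fixed to the bench). The base's top carries 8 dark holes, 45 degrees apart, on a circle of radius 110 mm, joined by a narrow dark circular slot. On the base turns a blue turntable, 170 mm across, top 75 mm above the bench, with a 50 mm wide blue arm reaching out over the circle of holes.
- cap_top (a point): Centre of the top face of the red plunger cap on the blue arm (36 mm across, 10 mm thick), 110 mm from the axis. It stands 107 mm above the bench when up and moves 12 mm straight down when pressed in. The plunger stands over the hole that the carousel is locked in and travels with the turntable.
- push_plate (a point): Middle of the top edge of the yellow upright push plate on the arm, on the face that looks to the plunger. The plate is 44 mm wide (radially), 8 mm thick, reaches from the arm's top (75 mm above the bench) to 130 mm, and its face is 26 mm from the plunger's centre line, on the clockwise side of the cap: a finger standing on the cap can push clockwise against it.
- next_hole (a point): Centre of the next hole, on the top face of the fixed base (50 mm above the bench), 45 degrees clockwise from the plunger's first place. It does not move. The plunger must end straight above it.
- plunger (a joint): Plunger travel: 0 fully up (locked in a hole), 0.012 m fully pressed in. A spring pushes it up with about 3.5 N at the top and 8 N fully pressed. Pressed in fully (beyond about 0.011), the ball on its stem is below the base's plate and the turntable turns; let go between holes, it stays held down at about 0.0105 by the plate and springs up by itself over the next hole (within about 2 degrees), where it stops further turning.
- turntable (a joint): Angle of the turntable: 0 at the start (locked in the first hole), growing clockwise seen from above; the next hole is at 0.785 rad (45 degrees). When free it turns with about 1 to 2 N at the plate and stays where it is left; locked it has about 1 degree of play.
- sleeve_a_center (a point): Centre of a loose steel probe sleeve (22 mm across, 68 mm tall) standing in a black socket 22 mm high on the turntable, 58 mm from the axis; its top is 145 mm above the bench. Stays in its socket and rides along.
- sleeve_b_center (a point): Centre of the second steel sleeve, the same, in another socket. A third socket is empty.
- meter: Loose grey hand-held meter lying on the bench, 170 x 85 x 34 mm; origin at the centre of its underside. To be left alone.
- carton: Loose open cardboard box on the bench, 150 x 120 x 90 mm, with pieces of card standing out to 115 mm; origin at the centre of its underside. To be left alone.
There are look-alikes about, which are no part of the job. Leave any green look-alike of the part that bears sleeve_a_center alone. Leave any yellow look-alike of the part that bears sleeve_b_center alone.

How it is judged:
By the outcome, as a careful person would: the job done as asked, in the order asked, and still so for the second after the job is handed in, with the robot touching nothing.
It also fails if it takes over 42 s, if anything falls off the work surface, if the arm or the gripper's body presses on something with over 40 N, if the wrist force passes 120 N, or if a joint passes its speed limit or range.

ROBOT

A 7-joint arm with a two-finger parallel gripper is mounted at the origin on the work surface. World frame = base frame: x ahead of the robot, y to its left, z up, the work surface at z = 0. Lengths are in m, angles in rad, forces in N, time in s.
With the tool pointing down it reaches from about 0.35 to 0.9 m from the base axis. Payload 7.2 kg.
Tool frame: the origin (TCP) lies midway between the tips of the shut fingers; the grasp point (between the pads) lies 19 mm behind it (r.pinch_z is the z of the grasp point in the tool frame, in m); z points along the fingers, y is the line along which they close (so a half turn about z gives the same grasp; the last joint's range is limited). The gripper opens to 88 mm and grips with 3 to 60 N. Pads are 20 mm wide; open, the fingers measure 115 mm over their backs; the gripper's body (75 mm by 178 mm) begins 61 mm behind the grasp point.
Start: joints at [-1.355, 0.411, -0.013, 1.596, 0.006, 1.134, -0.082], TCP at [0.175, 0.6, 0.223] pointing down, gripper open.
Joint ranges: [-2.95, 2.95], [-0.29, 1.99], [-1.47, 1.44], [0.14, 2.54], [-1.03, 4.17], [0.13, 1.85], [-2.86, 2.86]. Speed limits (rad/s): [2.39, 2.39, 3.01, 3.01, 3.14, 3.14, 3.14].

INTERFACE

Orientations are given as a unit quaternion [w, x, y, z].
In Python, from workcell import r gives the robot as it stands.
- The arm moves only by the tool jog_arm, never from a script. Its arguments are lists of equal length, an entry for each row: "xyz": the shift along the tool's x, y, z each as a share of 0.15 m, from -1 to 1, a list of three; "twist": the turn, a rotation vector about the tool's x, y, z each as a share of 6 degrees, from -1 to 1, a list of three. In form: {"xyz": [[x, y, z], ...], "twist": [[ax, ay, az], ...]}. A call has 1 to 10 rows; each row shifts and turns the commanded pose from where the row before left it, along the tool's axes as they then stand; what a row does not reach is not made up. A row lasts 1/12 s, in which the tool goes at most 41.7 mm and 7.16 degrees, less where a joint would pass 70% of its speed; a pose out of reach is approached as far as the arm can. A call with a number of a shift or a turn outside -1 to 1 is refused whole. A call with a gripper value outside its range is refused whole. "fingers" is the opening, from -1 (shut) to 1 (fully open), set as the call begins (left out, the last holds). The fingers move at their own pace and stop on an object; "newtons" is the grip in N (left out, the last holds). Time passes only in rows, so rows that do not move let the fingers close. It gives the time, the measured TCP pose, the force, the opening and the grip force at its end, in the units of the state.
- r.get_obs(): the state, without advancing time (a new reading comes with each control period).
- r.snapshot(name): name is "scene" or "side" or "wrist"; returns the picture (420x560x3 uint8, red, green, blue); there is no depth.
- r.camera_info(name): a dict with "intrinsics" (3x3 intrinsics, pixels), "pose" (4x4, takes a point from camera to world coordinates). Camera axes: x right, y up, looking along -z (the intrinsics and any distortion apply to the point x, -y, -z); pixel columns grow to the right and rows downward; lengths in m; the calibration is good to about 2 mm. A picture is of the moment at which its call begins: read the wrist's pose just before it. camera_info takes no time and is no camera call; for the wrist camera it gives the pose at the moment of the call.
- r.close_job(): hands the job in; it is judged then, once.
The state is a dict: "time": time; "q": joint angles; "dq": joint speeds; "tau": joint torques, N m; "tcp_pos": TCP position; "orientation": TCP orientation; "force": force on the tool from outside, world axes, zero at the start; "moment": the same for the moment, N m; "finger_gap": finger opening in m; "grasp_force": force on a finger pad.
Only numpy, scipy, OpenCV 4.12 (cv2) and the standard library are available. Lean on these libraries where they do the work, as an engineer would, in place of code of your own. Each camera call takes 0.05 s, during which the arm holds its last target. There are 200 camera calls.

## Working session

There is one attempt and no reset: what is moved stays moved. The work goes in short steps, Python scripts to look and compute and a tool call to move; the robot and the scene stay as the last step left them, time stands still between calls to the robot, and variables do not carry over. Pictures are saved under pics/ and viewed, at most 10 in all, crops included, and the job is handed in when it is done.

Besides the shell and the picture viewer there is one more tool, called as name(argument=value, ...), one argument or row to a line, values as JSON. jog_arm: Moves the arm, as the interface text tells. Shift numbers are shares of 0.15 m and turn numbers shares of 6 degrees, none past 1 either way. Its arguments: {"type":"object","properties":{"xyz":{"type":"array","items":{"type":"array","items":{"type":"number","minimum":-1,"maximum":1}}},"twist":{"type":"array","items":{"type":"array","items":{"type":"number","minimum":-1,"maximum":1}}},"fingers":{"type":"number"},"newtons":{"type":"number"}},"required":["xyz","twist"]}

```bash
mkdir -p pics
cat > h.py <<'E'
from workcell import r
import numpy as np, cv2
def snap(n,f):
    im=r.snapshot(n); cv2.imwrite('pics/'+f,im[:,:,::-1]); return im
def proj(n,P):
    c=r.camera_info(n);K=np.array(c['intrinsics']);T=np.linalg.inv(np.array(c['pose']))
    p=T[:3,:3]@np.array(P)+T[:3,3];p=K@np.array([p[0],-p[1],-p[2]]);return p[:2]/p[2]
def ray(n,uv,z,c=None):
    c=c or r.camera_info(n);K=np.array(c['intrinsics']);T=np.array(c['pose'])
    d=np.linalg.inv(K)@np.array([uv[0],uv[1],1]);d=T[:3,:3]@np.array([d[0],-d[1],-d[2]])
    o=T[:3,3];return o+d*(z-o[2])/d[2]
E
python3 - <<'E'
from h import *
o=r.get_obs();print(o['time'],o['tcp_pos'],o['orientation'],o['finger_gap'],o['force'])
a=snap('scene','a.png');b=snap('side','b.png')
for n in('scene','side'):print(n,r.camera_info(n))
E
```

```text
0.0 [0.17489853 0.59947605 0.22178842] [-4.73926825e-05  1.41398228e-01  9.89952439e-01 -8.41462499e-04] 0.08772378139495456 [ 0.351452    0.38044072 -0.97825872]
scene {'intrinsics': array([[421.22859271,   0.        , 276.95966076],
       [  0.        , 421.22859271, 209.93922853],
       [  0.        ,   0.        ,   1.        ]]), 'pose': array([[ 0.15132539, -0.55814029,  0.81583089,  1.37661325],
       [ 0.98840347,  0.09597289, -0.11767659, -0.13302993],
       [-0.0126176 ,  0.82417754,  0.56619093,  0.6652569 ],
       [ 0.        ,  0.        ,  0.        ,  1.        ]])}
side {'intrinsics': array([[406.89896832,   0.        , 277.67944606],
       [  0.        , 406.89896832, 208.08369348],
       [  0.        ,   0.        ,   1.        ]]), 'pose': array([[-0.99589457,  0.04567504, -0.07815235,  0.43256114],
       [-0.09048979, -0.52489962,  0.84634035,  1.0526287 ],
       [-0.00236551,  0.84993775,  0.52687781,  0.77430318],
       [ 0.        ,  0.        ,  0.        ,  1.        ]])}
```

View pics/a.png

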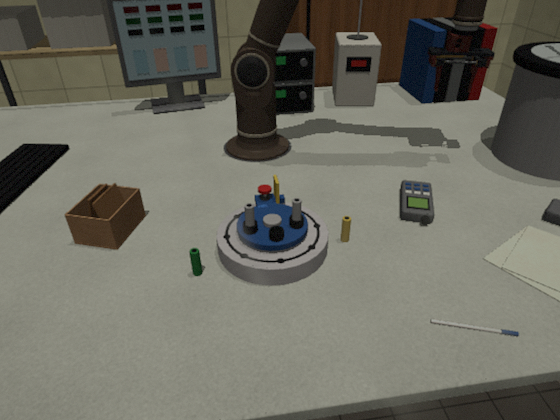

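View pics/b.png

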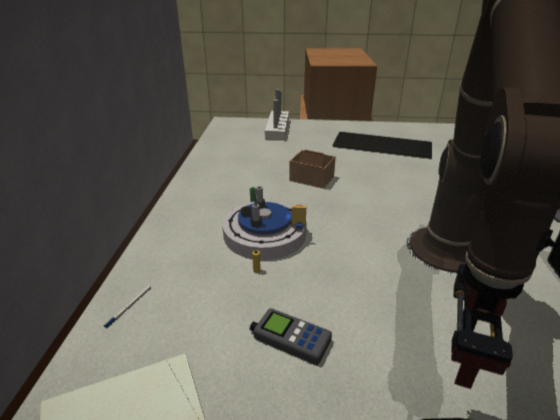

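Scene: the carousel is centred near (272,225), with the red cap at (265,190) and the yellow push plate at (277,188). The grey sleeves are at (250,218) and (297,212). Look-alikes are a loose green sleeve at (196,262) and a loose yellow one at (346,229); neither is red or on the arm. Carton is at (108,214) and meter at (417,200). Next I'll check the choice in a close crop.

Run:
```python
import cv2,numpy as np
a=cv2.imread('pics/a.png')[165:285,210:340];b=cv2.imread('pics/b.png')[180:265,215:315]
a=cv2.resize(a,(0,0),fx=5,fy=5,interpolation=2);b=cv2.resize(b,(0,0),fx=6,fy=6,interpolation=2)
cv2.imwrite('pics/c.png',a);cv2.imwrite('pics/d.png',b)
```

```text
(no output)
```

View pics/c.png

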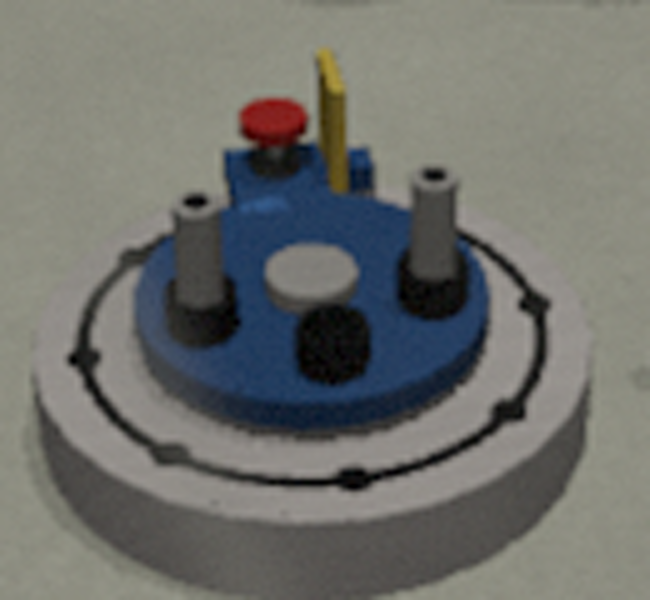

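View pics/d.png

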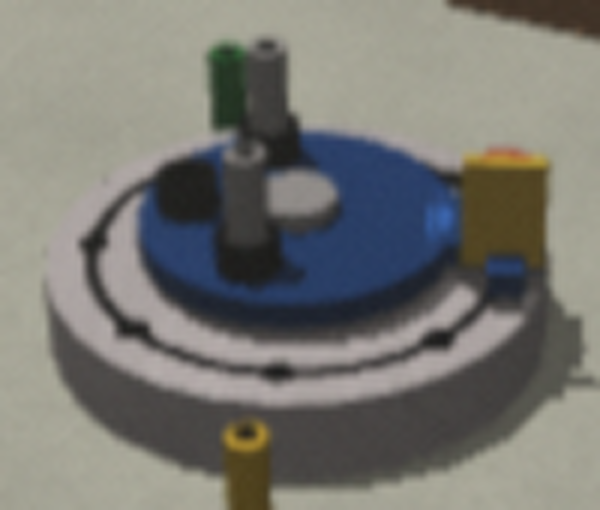

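```bash
cat > fit.py <<'E'
from h import *
from scipy.optimize import least_squares
S=[(135,256),(84,357),(170,453),(355,479),(510,410),(535,304)]
D=[(93,242),(132,327),(278,372),(438,339)]
P=[ray('scene',(210+(x+.5)/5-.5,165+(y+.5)/5-.5),.05) for x,y in S];Q=[ray('side',(215+(x+.5)/6-.5,180+(y+.5)/6-.5),.05) for x,y in D]
def res(pts,ph):
    def f(p):
        o=[]
        for q in pts:
            a=np.arctan2(q[1]-p[1],q[0]-p[0]);k=round((a-p[2])/(np.pi/4))
            t=p[2]+k*np.pi/4;o+=[q[0]-p[0]-.11*np.cos(t),q[1]-p[1]-.11*np.sin(t)]
        return o
    return f
for pts in(P,Q,P+Q):
    m=np.mean(P,0)
    for ph in(2.6,3.0,3.3):
        s=least_squares(res(pts,0),[m[0]-.02,m[1],ph]);print(s.x,np.degrees(s.x[2]),np.sqrt(s.cost*2/len(pts)))
c=ray('scene',(210+273.5/5-.5,165+115.5/5-.5),.107);print('cap',c, np.degrees(np.arctan2(c[1]-s.x[1],c[0]-s.x[0])),np.hypot(c[1]-s.x[1],c[0]-s.x[0]))
E
python3 fit.py
```

```text
[ 0.57462993 -0.02979602  2.38217715] 136.48869681375876 0.0005215130501585043
[ 0.57462993 -0.02979602  3.16757531] 181.4886966339798 0.0005215130501584595
[ 0.57462993 -0.02979602  3.16757531] 181.48869670436906 0.0005215130501584557
[ 0.57584147 -0.02829549  2.382577  ] 136.51160637036895 0.0007656283232764951
[ 0.57584147 -0.02829549  3.16797515] 181.51160591418054 0.0007656283232756938
[ 0.57584147 -0.02829549  3.16797513] 181.51160470012306 0.0007656283232763838
[ 0.57506173 -0.02912849  2.3800204 ] 136.3651238569917 0.0011099659522864258
[ 0.57506173 -0.02912849  3.16541854] 181.3651229462654 0.0011099659522850933
[ 0.57506173 -0.02912849  3.16541854] 181.36512260348795 0.0011099659522852353
cap [ 0.46773189 -0.03377529  0.107     ] -177.52095480436023 0.10743038408613982
```

jog_arm(
  xyz=[
    [-0.15,-0.17,0],
    [-0.15,-0.17,0],
    [-0.15,-0.17,0],
    [-0.15,-0.17,0],
    [-0.15,-0.17,0],
    [-0.15,-0.17,0],
    [-0.15,-0.17,0],
    [-0.15,-0.17,0],
    [-0.15,-0.17,0],
    [-0.15,-0.17,0],
  ],
  twist=[
    [0,0,0],
    [0,0,0],
    [0,0,0],
    [0,0,0],
    [0,0,0],
    [0,0,0],
    [0,0,0],
    [0,0,0],
    [0,0,0],
    [0,0,0],
  ],
  fingers=-1,
  newtons=10,
)

```text
time: 0.93
tcp_pos: [0.3199, 0.2904, 0.2225]
orientation: [-0.0, 0.141, 0.99, -0.0]
force: [0.7, 0.9, 0.2]
finger_gap: 0.0248
grasp_force: 0.0
```

jog_arm(
  xyz=[
    [-0.15,-0.17,0],
    [-0.15,-0.17,0],
    [-0.15,-0.17,0],
    [-0.15,-0.17,0],
    [-0.15,-0.17,0],
    [-0.15,-0.17,0],
    [-0.15,-0.17,0],
    [-0.15,-0.17,0],
    [-0.15,-0.17,0],
    [-0.15,-0.17,0],
  ],
  twist=[
    [0,0,0],
    [0,0,0],
    [0,0,0],
    [0,0,0],
    [0,0,0],
    [0,0,0],
    [0,0,0],
    [0,0,0],
    [0,0,0],
    [0,0,0],
  ],
)

```text
time: 1.77
tcp_pos: [0.4644, -0.0173, 0.2227]
orientation: [0.0, 0.141, 0.99, 0.0]
force: [0.4, 0.6, -0.1]
finger_gap: 0.0009
grasp_force: 0.0
```

jog_arm(
  xyz=[
    [0,0,0],
    [0,0,0],
    [0,0,0],
    [0,0,0],
    [0,0,0],
    [0,0,0],
    [0,0,0],
  ],
  twist=[
    [0,0,-0.5],
    [0,0,-0.5],
    [0,0,-0.5],
    [0,0,-0.5],
    [0,0,-0.5],
    [0,0,-0.44],
    [0,0,0],
  ],
)

```text
time: 2.35
tcp_pos: [0.464, -0.0157, 0.2224]
orientation: [-0.0, -0.013, 1.0, -0.0]
force: [0.3, 0.0, -0.2]
finger_gap: 0.0003
grasp_force: 0.0
```

```bash
cat > st.py <<'E'
from h import *
from scipy.spatial.transform import Rotation as R
o=r.get_obs();q=o['orientation'];M=R.from_quat(np.roll(q,-1)).as_matrix()
A=np.array([.5751,-.0291]);t=o['tcp_pos'];d=t[:2]-A
print('t',o['time'],'tcp',np.round(t,4),'F',np.round(o['force'],1),'gap',round(o['finger_gap'],4))
print('tooly deg',np.degrees(np.arctan2(M[1,1],M[0,1])),'tilt',np.round(M[:,2],4),'rad',np.hypot(*d),'ang',np.degrees(np.arctan2(d[1],d[0]))%360)
g=A+.11*np.array([np.cos(np.radians(181.4)),np.sin(np.radians(181.4))]);g=np.append(g,.107)
print('cap err in tool axes',np.round(M.T@(g-t),4))
E
python3 st.py; python3 -c "
from h import *
snap('wrist','e.png');print(proj('wrist',[.4651,-.0318,.107]))"
```

```text
t 2.35 tcp [ 0.464  -0.0157  0.2224] F [ 0.3  0.  -0.2] gap 0.0003
tooly deg 91.49009534805946 tilt [-5.e-04 -0.e+00 -1.e+00] rad 0.111945872685891 ang 173.1025131392373
cap err in tool axes [-0.0008 -0.0162  0.1154]
[266.74919034 214.06120251]
```

View pics/e.png

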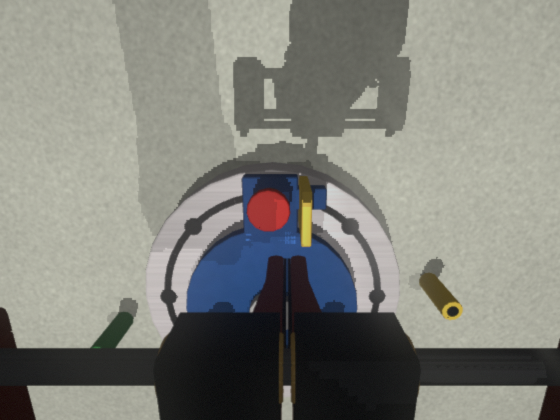

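The wrist view shows the cap at (268,211), against (267,214) predicted, so the estimate is good to about 1 mm. The plate face is at column ~302, clockwise of the cap. Moving down.

jog_arm(
  xyz=[
    [0,-0.06,0],
    [0,0,0.12],
    [0,0,0.12],
    [0,0,0.12],
    [0,0,0.12],
    [0,0,0.12],
    [0,0,0.1],
    [0,0,0],
    [0,0,0],
  ],
  twist=[
    [0,0,0],
    [0,0,0],
    [0,0,0],
    [0,0,0],
    [0,0,0],
    [0,0,0],
    [0,0,0],
    [0,0,0],
    [0,0,0],
  ],
)

```text
time: 3.15
tcp_pos: [0.464, -0.0253, 0.1174]
orientation: [-0.001, -0.011, 1.0, -0.0]
force: [0.2, 0.3, -0.1]
finger_gap: 0.0002
grasp_force: 0.0
```

```bash
python3 st.py
```

```text
t 3.15 tcp [ 0.464  -0.0253  0.1174] F [ 0.2  0.3 -0.1] gap 0.0002
tooly deg 91.29673920092819 tilt [-1.7e-03 -7.0e-04 -1.0e+00] rad 0.11120701162085303 ang 178.03463970081208
cap err in tool axes [-0.001  -0.0065  0.0104]
```

jog_arm(
  xyz=[
    [-0.005,0,0.03],
    [0,0,0.03],
    [0,0,0.03],
    [0,0,0.03],
    [0,0,0.02],
    [0,0,0],
    [0,0,0],
  ],
  twist=[
    [0,0,0],
    [0,0,0],
    [0,0,0],
    [0,0,0],
    [0,0,0],
    [0,0,0],
    [0,0,0],
  ],
)

```text
time: 3.73
tcp_pos: [0.4661, -0.0246, 0.097]
orientation: [0.001, -0.012, 1.0, 0.0]
force: [0.2, 0.7, 5.7]
finger_gap: 0.0006
grasp_force: 3.3
```

jog_arm(
  xyz=[
    [0,0,0.01],
    [0,0,0.01],
    [0,0,0.005],
    [0,0,0],
    [0,0,0],
  ],
  twist=[
    [0,0,0],
    [0,0,0],
    [0,0,0],
    [0,0,0],
    [0,0,0],
  ],
)

```text
time: 4.15
tcp_pos: [0.4662, -0.0246, 0.095]
orientation: [0.001, -0.012, 1.0, 0.001]
force: [-6.8, -0.8, 30.8]
finger_gap: 0.0004
grasp_force: 15.2
```

jog_arm(
  xyz=[
    [0,0,-0.004],
    [0,0.02,0],
    [0,0.02,0],
    [0,0.02,0],
    [0,0.02,0],
    [0,0.02,0],
    [0,0.02,0],
    [0,0.02,0],
    [0,0,0],
  ],
  twist=[
    [0,0,0],
    [0,0,0.25],
    [0,0,0.25],
    [0,0,0.25],
    [0,0,0.25],
    [0,0,0.25],
    [0,0,0.25],
    [0,0,0.25],
    [0,0,0],
  ],
)

```text
time: 4.9
tcp_pos: [0.4688, -0.0031, 0.0952]
orientation: [0.002, 0.08, 0.997, 0.001]
force: [0.0, 0.4, 17.4]
finger_gap: 0.0008
grasp_force: 8.6
```

```bash
python3 st.py; python3 -c "
from h import *
im=snap('scene','f.png');cv2.imwrite('pics/g.png',cv2.resize(im[150:290,205:345,::-1],(560,560),interpolation=2))"
```

```text
t 4.9 tcp [ 0.4688 -0.0031  0.0952] F [ 0.   0.4 17.4] gap 0.0008
tooly deg 80.79376325449985 tilt [ 0.005   0.0011 -1.    ] rad 0.10938069570617841 ang 166.26695241721967
cap err in tool axes [-0.001  -0.0289 -0.0119]
```

View pics/g.png

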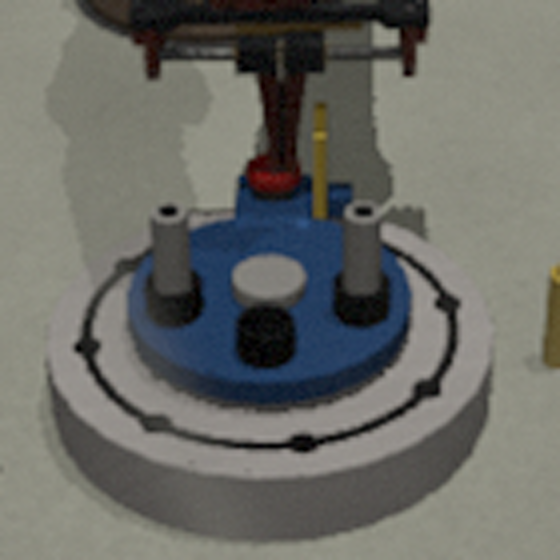

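Friction carried the carousel about 12° round, and the cap is still under the finger at (274,178) in the crop. I'll lift clear of the full-up cap height now and push only on the plate, so the plunger can spring up by itself.

jog_arm(
  xyz=[
    [0,0,-0.06],
    [0,0,-0.06],
    [0,0,0],
    [0,0.02,0],
    [0,0.02,0],
    [0,0.02,0],
    [0,0.02,0],
    [0,0.02,0],
    [0,0.02,0],
    [0,0.02,0],
  ],
  twist=[
    [0,0,0],
    [0,0,0],
    [0,0,0],
    [0,0,0.25],
    [0,0,0.25],
    [0,0,0.25],
    [0,0,0.25],
    [0,0,0.25],
    [0,0,0.25],
    [0,0,0.25],
  ],
)

```text
time: 5.78
tcp_pos: [0.4709, 0.0154, 0.1113]
orientation: [-0.0, 0.171, 0.985, -0.001]
force: [-0.0, -6.4, -0.1]
finger_gap: 0.0005
grasp_force: 2.6
```

```bash
python3 st.py
```

```text
t 5.7833 tcp [0.4709 0.0154 0.1113] F [-0.  -6.4 -0.1] gap 0.0005
tooly deg 70.25664684563515 tilt [-5.0e-04 -1.6e-03 -1.0e+00] rad 0.11329646367858244 ang 156.87887026919566
cap err in tool axes [-0.0105 -0.0463  0.0043]
```

jog_arm(
  xyz=[
    [-0.005,0.014,0],
    [-0.005,0.014,0],
    [-0.005,0.014,0],
    [-0.005,0.014,0],
    [-0.005,0.014,0],
    [0,0,0],
  ],
  twist=[
    [0,0,0.25],
    [0,0,0.25],
    [0,0,0.25],
    [0,0,0.25],
    [0,0,0.25],
    [0,0,0],
  ],
)

```text
time: 6.28
tcp_pos: [0.4776, 0.0248, 0.1108]
orientation: [-0.001, 0.235, 0.972, -0.001]
force: [-1.0, -1.1, 0.0]
finger_gap: 0.0006
grasp_force: 0.7
```

```bash
python3 st.py; python3 -c "
from h import *
im=snap('scene','i.png');cv2.imwrite('pics/j.png',cv2.resize(im[150:290,205:345,::-1],(560,560),interpolation=2))"
```

```text
t 6.2833 tcp [0.4776 0.0248 0.1108] F [-1.  -1.1  0. ] gap 0.0006
tooly deg 62.80497027823357 tilt [-2.4e-03 -6.0e-04 -1.0e+00] rad 0.11137783864727148 ang 151.07517192075525
cap err in tool axes [-0.0148 -0.056   0.0039]
```

View pics/j.png

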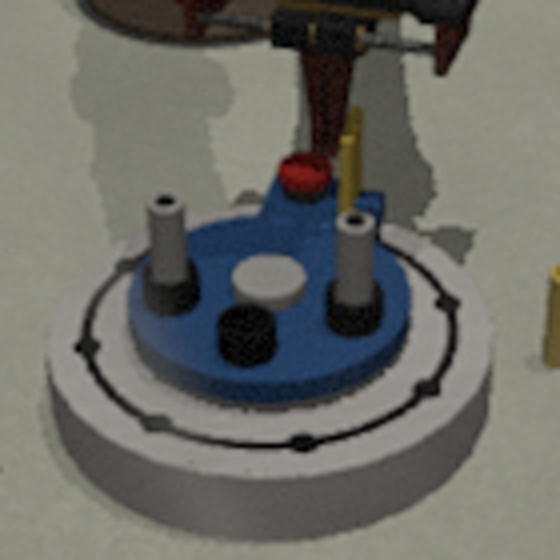

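The finger now touches the plate. The plunger is held down, with the cap at about (304,165) in the crop, and the carousel is about 24° round. I'll keep pushing slowly.

jog_arm(
  xyz=[
    [-0.001,0.016,0],
    [-0.001,0.016,0],
    [-0.001,0.016,0],
    [-0.001,0.016,0],
    [-0.001,0.016,0],
    [-0.001,0.016,0],
    [-0.001,0.016,0],
    [-0.001,0.016,0],
    [-0.001,0.016,0],
    [-0.001,0.016,0],
  ],
  twist=[
    [0,0,0.21],
    [0,0,0.21],
    [0,0,0.21],
    [0,0,0.21],
    [0,0,0.21],
    [0,0,0.21],
    [0,0,0.21],
    [0,0,0.21],
    [0,0,0.21],
    [0,0,0.21],
  ],
)

```text
time: 7.17
tcp_pos: [0.492, 0.0445, 0.111]
orientation: [-0.001, 0.341, 0.94, -0.0]
force: [-4.2, -1.5, -0.6]
finger_gap: 0.0005
grasp_force: 1.9
```

```bash
python3 st.py
```

```text
t 7.1667 tcp [0.492  0.0445 0.111 ] F [-4.2 -1.5 -0.6] gap 0.0005
tooly deg 50.17587307315188 tilt [-2.3e-03 -1.0e-04 -1.0e+00] rad 0.1110506919567413 ang 138.47080958444397
cap err in tool axes [-0.0283 -0.0758  0.0041]
```

jog_arm(
  xyz=[
    [0,0.008,0],
    [0,0.008,0],
    [0,0.008,0],
    [0,0.008,0],
    [0,0.008,0],
    [0,0.008,0],
    [0,0.008,0],
    [0,0.008,0],
    [0,0.008,0],
    [0,0,0],
  ],
  twist=[
    [0,0,0.11],
    [0,0,0.11],
    [0,0,0.11],
    [0,0,0.11],
    [0,0,0.11],
    [0,0,0.11],
    [0,0,0.11],
    [0,0,0.11],
    [0,0,0.11],
    [0,0,0],
  ],
)

```text
time: 8.0
tcp_pos: [0.5018, 0.053, 0.112]
orientation: [0.001, 0.388, 0.922, 0.001]
force: [-0.3, -0.5, -1.0]
finger_gap: 0.0002
grasp_force: 0.0
```

```bash
python3 st.py
```

```text
t 8.0 tcp [0.5018 0.053  0.112 ] F [-0.3 -0.5 -1. ] gap 0.0002
tooly deg 44.29797413425865 tilt [ 2.9e-03  7.0e-04 -1.0e+00] rad 0.11001705629203058 ang 131.75841975866226
cap err in tool axes [-0.035  -0.0855  0.0048]
```

jog_arm(
  xyz=[
    [0,0.006,0],
    [0,0.006,0],
    [0,0.006,0],
    [0,0,0],
  ],
  twist=[
    [0,0,0.07],
    [0,0,0.07],
    [0,0,0.07],
    [0,0,0],
  ],
)

```text
time: 8.33
tcp_pos: [0.5029, 0.0545, 0.1118]
orientation: [0.0, 0.398, 0.917, 0.0]
force: [0.4, -0.3, 0.4]
finger_gap: 0.0004
grasp_force: 0.0
```

```bash
python3 st.py; python3 -c "
from h import *
im=snap('scene','k.png');cv2.imwrite('pics/l.png',cv2.resize(im[150:290,205:345,::-1],(560,560),interpolation=2))
for z in(.107,.0965):
  p=proj('scene',[.4954,.0468,z]);print(z,(p-[205,150])*4)"
```

```text
t 8.3333 tcp [0.5029 0.0545 0.1118] F [ 0.4 -0.3  0.4] gap 0.0004
tooly deg 43.06021597818869 tilt [ 1.2e-03  3.0e-04 -1.0e+00] rad 0.11046685487626703 ang 130.8091131282831
cap err in tool axes [-0.0373 -0.0865  0.0047]
0.107 [369.89928009 161.59178774]
0.0965 [369.65012902 175.75768751]
```

View pics/l.png

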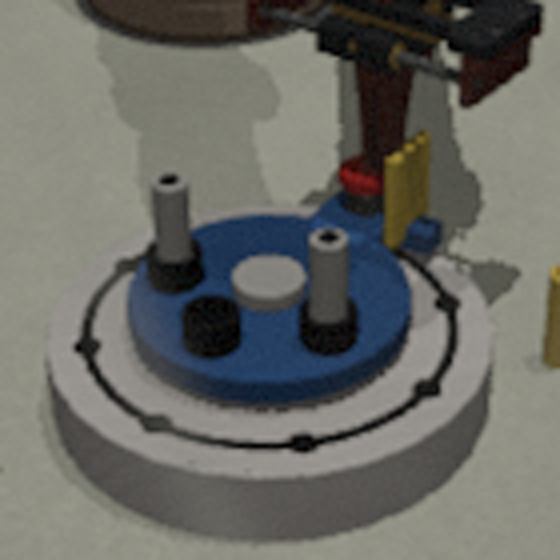

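The cap is at about (362,172) in the crop and should end at (370,162), so it's about 3° short. I'll keep pushing.

jog_arm(
  xyz=[
    [0,0.008,0],
    [0,0.008,0],
    [0,0.008,0],
    [0,0.008,0],
    [0,0,0],
  ],
  twist=[
    [0,0,0.1],
    [0,0,0.1],
    [0,0,0.1],
    [0,0,0.1],
    [0,0,0],
  ],
)

```text
time: 8.8
tcp_pos: [0.506, 0.0576, 0.1115]
orientation: [0.0, 0.418, 0.909, 0.0]
force: [-0.5, 0.7, 0.3]
finger_gap: 0.0004
grasp_force: 0.0
```

```bash
python3 st.py
```

```text
t 8.8 tcp [0.506  0.0576 0.1115] F [-0.5  0.7  0.3] gap 0.0004
tooly deg 40.6415036658412 tilt [ 2.e-04  0.e+00 -1.e+00] rad 0.11089786202467873 ang 128.54264241497899
cap err in tool axes [-0.0412 -0.0893  0.0045]
```

jog_arm(
  xyz=[
    [0,0.008,0],
    [0,0.008,0],
    [0,0.008,0],
    [0,0,0],
  ],
  twist=[
    [0,0,0.1],
    [0,0,0.1],
    [0,0,0.1],
    [0,0,0],
  ],
)

```text
time: 9.13
tcp_pos: [0.5081, 0.0594, 0.1114]
orientation: [-0.0, 0.432, 0.902, -0.0]
force: [-1.9, -2.5, 1.9]
finger_gap: 0.0006
grasp_force: 1.4
```

```bash
python3 st.py;python3 -c "
from h import *
im=snap('scene','m.png');cv2.imwrite('pics/n.png',cv2.resize(im[150:290,205:345,::-1],(560,560),interpolation=2))"
```

```text
t 9.1333 tcp [0.5081 0.0594 0.1114] F [-1.9 -2.5  1.9] gap 0.0006
tooly deg 38.8147195844095 tilt [-1.1e-03 -5.0e-04 -1.0e+00] rad 0.11096838949492124 ang 127.14076684275878
cap err in tool axes [-0.0441 -0.0906  0.0045]
```

View pics/n.png

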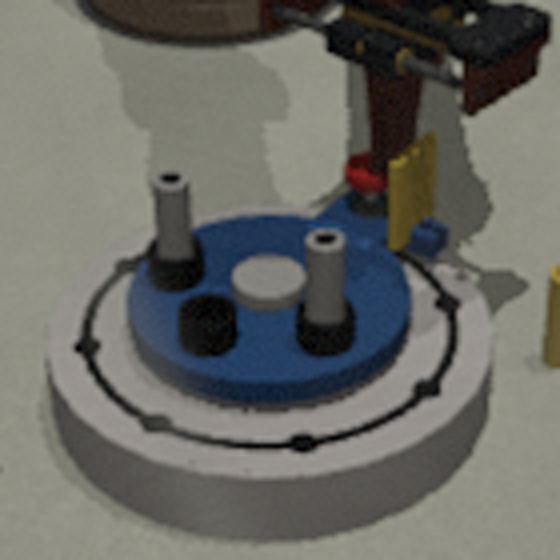

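The cap looks raised, at about (367,163) in the crop, which is close to target. One small push should confirm the lock by the force.

jog_arm(
  xyz=[
    [0,0.008,0],
    [0,0,0],
    [0,0,0],
    [0,0,0],
  ],
  twist=[
    [0,0,0],
    [0,0,0],
    [0,0,0],
    [0,0,0],
  ],
)

```text
time: 9.52
tcp_pos: [0.5085, 0.0597, 0.1114]
orientation: [-0.001, 0.432, 0.902, -0.001]
force: [-4.3, -3.3, 4.1]
finger_gap: 0.0007
grasp_force: 2.9
```

```bash
python3 st.py
```

```text
t 9.5167 tcp [0.5085 0.0597 0.1114] F [-4.3 -3.3  4.1] gap 0.0007
tooly deg 38.85766799656404 tilt [-1.9e-03 -6.0e-04 -1.0e+00] rad 0.11097834009331847 ang 126.8688482450801
cap err in tool axes [-0.044  -0.0912  0.0045]
```

jog_arm(
  xyz=[
    [0,0.008,0],
    [0,0,0],
    [0,0,0],
  ],
  twist=[
    [0,0,0],
    [0,0,0],
    [0,0,0],
  ],
)

```text
time: 9.77
tcp_pos: [0.5089, 0.0599, 0.1113]
orientation: [-0.001, 0.432, 0.902, -0.001]
force: [-6.7, -5.2, 6.7]
finger_gap: 0.0008
grasp_force: 4.3
```

```bash
python3 st.py
```

```text
t 9.7667 tcp [0.5089 0.0599 0.1113] F [-6.7 -5.2  6.7] gap 0.0008
tooly deg 38.83766189962772 tilt [-0.0031 -0.0011 -1.    ] rad 0.11091938275820593 ang 126.66721609893885
cap err in tool axes [-0.044  -0.0915  0.0046]
```

The push force is 8.5 N and the carousel no longer moves, so it is locked. Backing off and lifting.

jog_arm(
  xyz=[
    [0,-0.02,0],
    [0,-0.015,0],
    [0,0,0],
    [0,0,-0.1],
    [0,0,-0.2],
    [0,0,-0.2],
    [0.2,0,-0.1],
    [0.2,0,0],
    [0.2,0,0],
    [0.2,0,0],
  ],
  twist=[
    [0,0,0],
    [0,0,0],
    [0,0,0],
    [0,0,0],
    [0,0,0],
    [0,0,0],
    [0,0,0],
    [0,0,0],
    [0,0,0],
    [0,0,0],
  ],
)

```text
time: 10.6
tcp_pos: [0.4306, 0.1528, 0.2021]
orientation: [0.0, 0.431, 0.902, 0.001]
force: [-0.4, 0.2, -1.0]
finger_gap: 0.0009
grasp_force: 0.0
```

```bash
python3 st.py;python3 -c "
from h import *
im=snap('scene','o.png');s=snap('side','p.png')
A=cv2.resize(im[160:280,210:330,::-1],(400,400),interpolation=2);B=cv2.resize(s[170:260,220:310,::-1],(400,400),interpolation=2)
cv2.imwrite('pics/q.png',np.hstack([A,B]))
for z in(.107,.0965):
  print(z,(proj('scene',[.4954,.0468,z])-[210,160])*400/120,(proj('side',[.4954,.0468,z])-[220,170])*400/90+[400,0])"
```

```text
t 10.6 tcp [0.4306 0.1528 0.2021] F [-0.4  0.2 -1. ] gap 0.0009
tooly deg 38.875967974817904 tilt [ 0.0017  0.0016 -1.    ] rad 0.2323205866325246 ang 128.459776344811
cap err in tool axes [-0.1654 -0.0892  0.0949]
0.107 [291.58273341 101.32648978] [701.29542269 223.66938936]
0.0965 [291.37510752 113.13140626] [701.1275233  236.72312166]
```

View pics/q.png

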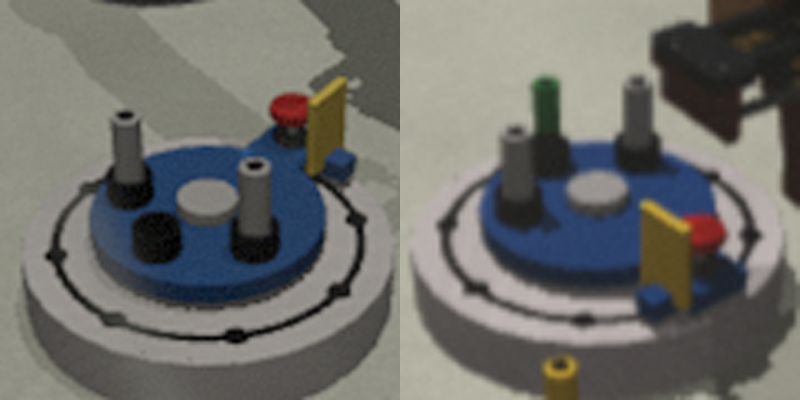

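The cap's top face is at (292,102) on the left and about (702,227) on the right. That matches the full-up position over the next hole, predicted at (292,101) and (701,224). Both sleeves are still in their sockets.

```bash
python3 -c "
from h import *
print(r.close_job())"
```

```text
the job is handed in; nothing more can be done
None
```

The carousel is one hole further clockwise and locked there with the plunger fully up, both sleeves in their sockets and the meter and carton not touched; the job was handed in at about 11 s.

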